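Point out the faulty bush and log it

ROBOT

A 6-joint arm with a two-finger parallel gripper is mounted at the origin on the work surface. World frame = base frame: x ahead of the robot, y to its left, z up, the work surface at z = 0. Lengths are in m, angles in rad, forces in N, time in s.
With the tool pointing down it reaches from about 0.375 to 0.9 m from the base axis. Payload 3.1 kg.
Tool frame: the origin (TCP) lies between the finger pads, 19 mm behind the fingertips; this is the grasp point; z points along the fingers, y is the line along which they close (so a half turn about z gives the same grasp; the last joint's range is limited). The gripper opens to 85 mm and grips with 20 to 120 N. Pads are 22 mm wide; open, the fingers measure 114 mm over their backs; the gripper's body (76 mm by 85 mm) begins 54 mm behind the grasp point. The pads swing forward as they close: fully open they stand 13 mm farther back than shut.
Start: joints at [-1.343, 0.527, 1.433, -0, 1.181, -0.178], TCP at [0.247, -0.574, 0.25] pointing down, gripper open.
Joint ranges: [-3.08, 3.08], [-0.75, 2.2], [0.22, 2.44], [-1.43, 4.57], [0, 2.65], [-2.85, 2.85]. Speed limits (rad/s): [2.79, 2.79, 3.14, 3.14, 3.14, 3.14].

INTERFACE

Orientations are given as a unit quaternion [x, y, z, w].
In Python, from station import manip, vision gives the robot as it stands.
- The arm moves only by the tool drive_tool, never from a script. Its argument "deltas" is a list that holds one entry, the list of rows, each a list of 4 numbers: the shift along the tool's x, y, z in mm, then the turn about the tool's z in rad. A call has 1 to 5 rows; each row is the pose to reach, as a shift and turn from the pose commanded when the call began, along the tool's axes at that moment; what a row does not reach only later rows make up. A row lasts 1/12 s, in which the tool goes at most 41.7 mm and 7.16 degrees, less where a joint would pass 70% of its speed; a pose out of reach is approached as far as the arm can. A call with a gripper value outside its range is refused whole. "jaw" is the finger opening in mm, from 0 to 85.4, set as the call begins (left out, the last holds). The fingers move at their own pace and stop on an object; "force" is the grip in N (left out, the last holds). Time passes only in rows, so rows that repeat a pose let the fingers close. It gives the time, the measured TCP pose, the force, the opening and the grip force at its end, in the units of the state.
- manip.sense(): the state, without advancing time (a new reading comes with each control period).
- vision.snapshot(name): name is "scene" or "side" or "wrist"; returns the picture (384x512x3 uint8, red, green, blue); there is no depth.
- vision.camera_model(name): a dict with "camera_matrix" (3x3 intrinsics, pixels), "rvec" (rotation vector, rad) and "tvec" (3), from world to camera coordinates, as OpenCV has them. Camera axes: x right, y down, z forward; pixel columns grow to the right and rows downward; lengths in m; the calibration is good to about 2 mm. A picture is of the moment at which its call begins: read the wrist's pose just before it. camera_model takes no time and is no camera call; for the wrist camera it gives the pose at the moment of the call.
- manip.sign_off(): hands the job in; it is judged then, once.
The state is a dict: "t": time; "q": joint angles; "qd": joint speeds; "tau": joint torques, N m; "tcp_pos": TCP position; "tool_rot": TCP orientation; "force": force on the tool from outside, world axes, zero at the start; "ft_torque": the same for the moment, N m; "finger_gap": opening from 0.0 (shut) to 1.0 (fully open); "gripper_force": force on a finger pad.
Only numpy, scipy, OpenCV 4.12 (cv2) and the standard library are available. Lean on these libraries where they do the work, as an engineer would, in place of code of your own. Each camera call takes 0.05 s, during which the arm holds its last target. There are 200 camera calls.

TASK

Report the faulty part to the inspection camera: with the fingers pointing down, point from just above (about a finger's breadth, without contact) at the one bush in the black tray that has no flange, and stay there for at least two seconds. Then press the large button on its grey box fully down to log it, and let it come back up. Touch none of the bushes, do not point at any of the other bushes, never press the small button, and leave everything else where it stands.

Things in the scene. Friction and masses are not known exactly. Their poses are not given: they have to be found in the camera images.
- bush_plain: The one bush WITHOUT a flange: a plain round tube of 40 mm outer diameter all the way down, bore 28 mm. Turned steel, axis vertical (z up), 45 mm high, standing upright on the tray floor, loose. Origin: centre of its underside. Must not be touched.
- bush_plain_top (a point): Centre of the top of the bush without a flange, 45 mm above its underside.
- bush_f1: A flanged bush (one of three alike): tube of 40 mm outer diameter, bore 28 mm, on a round flange of 62 mm diameter, 11 mm thick, at its foot. Turned steel, axis vertical (z up), 45 mm high, standing upright on the tray floor, loose. Origin: centre of its underside. Must not be touched.
- bush_f2: A flanged bush (one of three alike): tube of 40 mm outer diameter, bore 28 mm, on a round flange of 62 mm diameter, 11 mm thick, at its foot. Turned steel, axis vertical (z up), 45 mm high, standing upright on the tray floor, loose. Origin: centre of its underside. Must not be touched.
- bush_f3: A flanged bush (one of three alike): tube of 40 mm outer diameter, bore 28 mm, on a round flange of 62 mm diameter, 11 mm thick, at its foot. Turned steel, axis vertical (z up), 45 mm high, standing upright on the tray floor, loose. Origin: centre of its underside. Must not be touched.
- tray: Shallow open black plastic tray, 260 x 260 x 30 mm, walls and floor 5 mm, fixed to the bench. Holds the four bushes in a rough 2 x 2 pattern, about 120 mm apart, in any order. Origin: centre of its underside.
- large_box: Light grey push-button box with the LARGE button on top, 70 x 70 x 45 mm, fixed. Origin: centre of its underside. Which box stands nearer to the tray varies.
- large_button_top (a point): Centre of the top of the large round black button (40 mm diameter, in an aluminium collar of 56 mm; top 63 mm above the bench when up). Moves with the button.
- large_button (a joint): Travel of the large button in m: 0 up, 0.006 fully down. A spring returns it; it starts to move at about 1.5 N and is fully down at 5 N.
- small_box: The same grey box with the SMALL button (20 mm diameter, collar 36 mm, top 63 mm above the bench) on top, fixed. Origin: centre of its underside.
- small_button (a joint): Travel of the small button in m: 0 up, 0.006 fully down. Not to be pressed.
- plug_gauge: Small dark steel plug gauge standing in the middle of the tray, 20 mm diameter, 40 mm high, loose. Origin: centre of its underside.
- tape_roll: Roll of clear tape lying flat by the button boxes, 56 mm diameter, 24 mm high, loose. Origin: centre of its underside.
- calculator: Desk calculator, 110 x 150 x 20 mm, lying beyond the work, loose. Origin: centre of its underside.
- screwdriver: Screwdriver with a red handle, 200 mm long, 26 mm thick, lying across beyond the tray, loose. Origin: under its middle.
- wrench: Steel wrench, 180 mm long, lying across beyond the button boxes, loose. Origin: under its middle.
- jar: White plastic jar, 60 mm diameter, 70 mm high, standing to the left of the tray, loose. Origin: centre of its underside.
- marker: Marker pen, 130 mm long, lying on the robot's side of the button boxes, loose. Origin: centre of its underside.
There are look-alikes about, which are no part of the job. Leave any orange look-alike of the bush_plain alone. Leave any green look-alike of the bush_f1 alone.

How it is judged:
By the outcome, as a careful person would: the job done as asked, in the order asked, and still so for the second after the job is handed in, with the robot touching nothing.
It also fails if it takes over 38 s, if anything falls off the work surface, if the arm or the gripper's body presses on something with over 40 N, if the wrist force passes 120 N, or if a joint passes its speed limit or range.

## Working session

There is one attempt and no reset: what is moved stays moved. The work goes in short steps, Python scripts to look and compute and a tool call to move; the robot and the scene stay as the last step left them, time stands still between calls to the robot, and variables do not carry over. Pictures are saved under pics/ and viewed, at most 10 in all, crops included, and the job is handed in when it is done.

Besides the shell and the picture viewer there is one more tool, called after "Emit:" in YAML: its name, and indented under it one key for each argument. drive_tool: Moves the arm, as the interface text tells. Its arguments: {"type":"object","properties":{"deltas":{"type":"array"},"jaw":{"type":"number"},"force":{"type":"number"}},"required":["deltas"]}

```bash
mkdir -p pics
python3 - <<'E'
from station import manip, vision
import cv2
for n in("scene","side"):
    cv2.imwrite(f"pics/{n}0.png",cv2.resize(vision.snapshot(n)[:,:,::-1],(800,600),interpolation=cv2.INTER_CUBIC))
s=manip.sense();print(s["t"],s["tcp_pos"],s["tool_rot"],s["finger_gap"])
E
```

```text
0.1 [ 0.24661019 -0.57361638  0.24912422] [ 9.79486593e-01  2.01506870e-01 -1.38034582e-05 -9.97161694e-04] 1.0020592642059725
```

View pics/scene0.png

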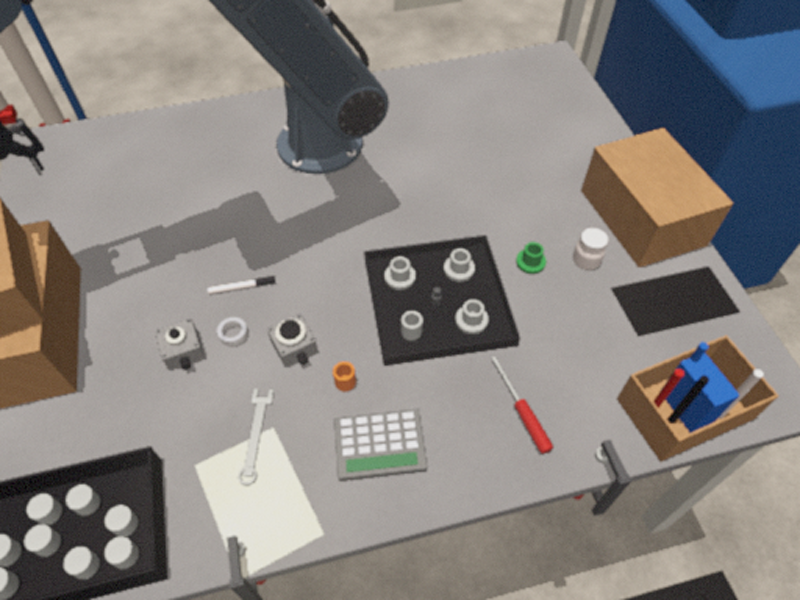

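View pics/side0.png

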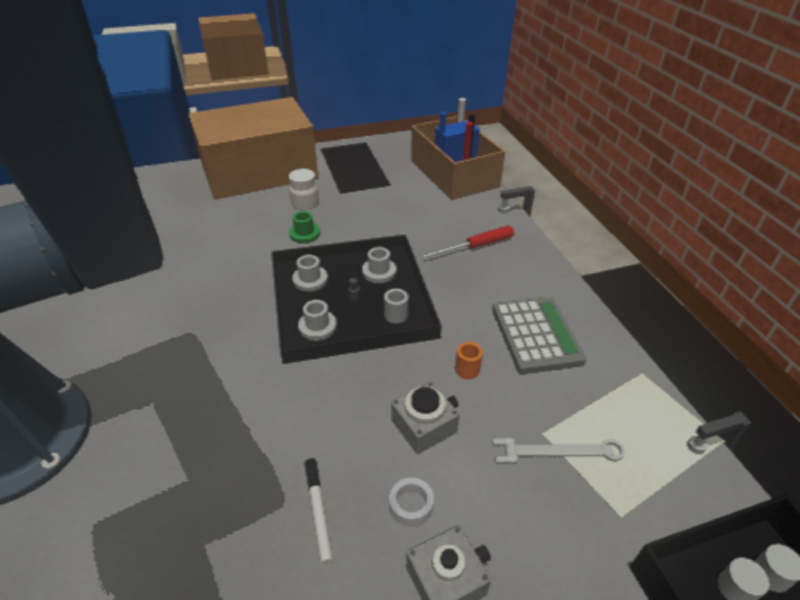

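The scene view shows the plain bush with its top at about (412,318) and the large button at (290,331). In the side view they are at (396,295) and (426,400). The small button is at (175,335) in the scene view. Next I zoom in for precision.

Run:
```python
import cv2,numpy as np
from station import vision
rows=[]
for n,pts in(("scene",[(412,318),(290,331)]),("side",[(396,295),(426,400)])):
    im=vision.snapshot(n)[:,:,::-1]
    r=[]
    for x,y in pts:
        u,v=int(x*.64),int(y*.64); print(n,u-20,v-15)
        r.append(cv2.resize(im[v-15:v+15,u-20:u+20],(400,300),interpolation=cv2.INTER_NEAREST))
    rows.append(np.hstack(r))
cv2.imwrite("pics/crop.png",np.vstack(rows))
```

```text
scene 243 188
scene 165 196
side 233 173
side 252 241
```

View pics/crop.png

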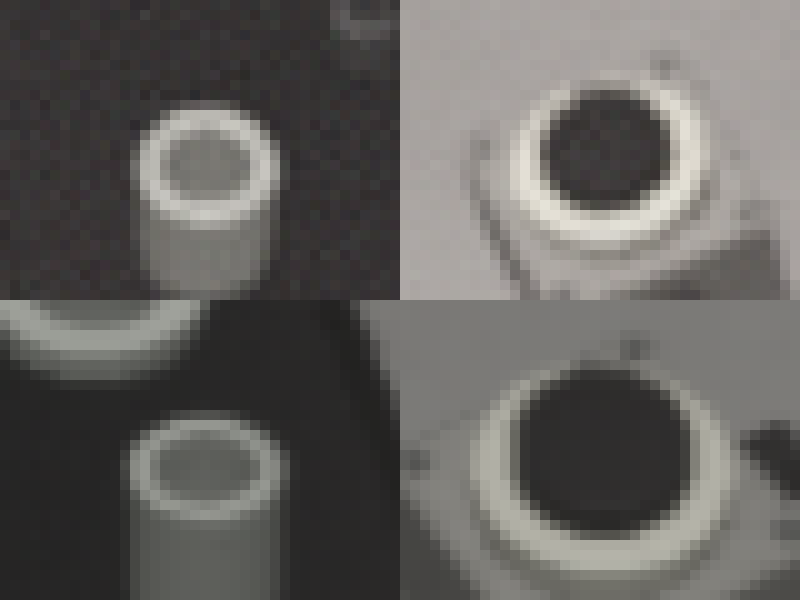

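The plain bush's rim centre is at crop (206,163) in the scene view and (208,167) in the side view. The button centre is at about (205,149) and (205,154).

```bash
cat > h.py <<'E'
import cv2,numpy as np
from station import manip,vision
def ray(n,uv):
    m=vision.camera_model(n);R=cv2.Rodrigues(np.array(m["rvec"],float))[0];t=np.array(m["tvec"],float).ravel()
    d=R.T@np.linalg.inv(np.array(m["camera_matrix"]))@[uv[0],uv[1],1.]
    return -R.T@t,d/np.linalg.norm(d)
def atz(n,uv,z):
    c,d=ray(n,uv);return c+d*(z-c[2])/d[2]
def tri(a,b):
    (c,d),(e,f)=a,b
    s=np.linalg.lstsq(np.c_[d,-f],e-c,rcond=None)[0]
    p,q=c+s[0]*d,e+s[1]*f
    return (p+q)/2,np.linalg.norm(p-q)
def delta(target):
    from scipy.spatial.transform import Rotation as Ro
    s=manip.sense();return Ro.from_quat(s["tool_rot"]).inv().apply(np.array(target)-s["tcp_pos"])*1000
E
python3 - <<'E'
from h import *
for nm,a,b,z in(("bush",(243+20.6-.5,188+16.3-.5),(233+20.8-.5,173+16.7-.5),.05),("btn",(165+20.5-.5,196+14.9-.5),(252+20.5-.5,241+15.4-.5),.063)):
    print(nm,tri(ray("scene",a),ray("side",b)),atz("scene",a,z),atz("side",b,z))
for nm,p,z in(("small",(175,335),.063),("plug",(437,292),.045),("orange",(345,370),.045),("f",(400,265),.05),("f",(473,309),.05),("f",(460,257),.05)): print(nm,atz("scene",((p[0]+.5)*.64-.5,(p[1]+.5)*.64-.5),z))
c,_=ray("wrist",(256,192)); print(c, delta([.6,-.1,.25]))
E
```

```text
bush (array([0.58300313, 0.07100918, 0.04973951]), np.float64(0.0008781836264213013)) [0.58277667 0.07128543 0.05      ] [0.58310064 0.07021908 0.05      ]
btn (array([ 0.5548035 , -0.15386906,  0.06117241]), np.float64(0.0008105128431105665)) [ 0.55571553 -0.15350851  0.063     ] [ 0.55446762 -0.1555632   0.063     ]
small [ 0.51496788 -0.35793548  0.063     ]
plug [0.53217409 0.13681136 0.045     ]
orange [ 0.65551904 -0.07168698  0.045     ]
f [0.45286891 0.08359937 0.05      ]
f [0.59132306 0.18981569 0.05      ]
f [0.46407084 0.2051476  0.05      ]
[ 0.30922449 -0.54658062  0.37450699] [ 5.11705795e+02 -2.95862725e+02 -9.30664681e-02]
```

Emit:
drive_tool:
  deltas:
    - [[16,-13,0,0],[47,-38,0,0],[78,-63,0,0],[109,-89,0,0],[140,-114,0,0]]
  jaw: 0

```text
t: 0.62
tcp_pos: [0.3303, -0.4128, 0.2498]
tool_rot: [0.98, 0.201, 0.0, -0.0]
force: [0.4, -0.3, -0.7]
finger_gap: 0.298
gripper_force: 0.0
```

Emit:
drive_tool:
  deltas:
    - [[31,-25,0,0],[62,-50,0,0],[93,-76,0,0],[124,-101,0,0],[155,-126,0,0]]

```text
t: 1.03
tcp_pos: [0.4235, -0.2354, 0.2501]
tool_rot: [0.98, 0.201, 0.0, -0.0]
force: [0.6, -0.2, -0.1]
finger_gap: 0.003
gripper_force: 0.0
```

Emit:
drive_tool:
  deltas:
    - [[31,-25,0,0],[62,-50,0,0],[93,-76,0,0],[124,-101,0,0],[155,-126,0,0]]

```text
t: 1.45
tcp_pos: [0.5162, -0.0583, 0.2501]
tool_rot: [0.979, 0.202, -0.0, 0.0]
force: [1.2, -0.7, 0.1]
finger_gap: -0.0
gripper_force: 0.0
```

```bash
python3 -c "
from h import *
s=manip.sense();print(s['t'],s['tcp_pos'],s['tool_rot'],s['finger_gap'],delta([.583,.071,.12]))"
```

```text
1.45 [ 0.5161769  -0.05828374  0.25005228] [ 9.79475990e-01  2.01560870e-01 -2.28242856e-05  2.93541545e-05] -0.0002961867551062862 [112.44827282 -92.40028538 130.04146095]
```

Emit:
drive_tool:
  deltas:
    - [[30,-25,0,0],[60,-50,0,0],[90,-74,0,0],[108,-88,0,0],[112,-92,0,0]]

```text
t: 1.87
tcp_pos: [0.5839, 0.0721, 0.2499]
tool_rot: [0.979, 0.204, 0.001, -0.0]
force: [-0.3, 0.1, -0.0]
finger_gap: 0.004
gripper_force: 0.0
```

Emit:
drive_tool:
  deltas:
    - [[0,0,20,0],[0,0,55,0],[0,0,90,0],[0,0,120,0],[0,0,130,0]]

```text
t: 2.28
tcp_pos: [0.5788, 0.0679, 0.1157]
tool_rot: [0.98, 0.201, -0.004, -0.001]
force: [-1.1, 0.3, 0.2]
finger_gap: -0.004
gripper_force: 0.0
```

```bash
python3 -c "
from h import *
a=vision.snapshot('side')[110:240,165:345,::-1]
b=vision.snapshot('scene')[140:270,170:350,::-1]
cv2.imwrite('pics/h1.png',cv2.resize(np.hstack([a,b]),None,fx=2.2,fy=4,interpolation=cv2.INTER_CUBIC)[:, :] if 0 else cv2.resize(np.vstack([a,b]),None,fx=2.3,fy=2.3,interpolation=cv2.INTER_CUBIC))
s=manip.sense();print(s['t'],s['tcp_pos'],s['force'],delta([.583,.071,.087]))"
```

```text
2.3833 [0.58047404 0.06791007 0.11796729] [-0.61056785 -0.73387828  0.01562579] [ 3.69898602 -1.76790364 30.9530814 ]
```

View pics/h1.png

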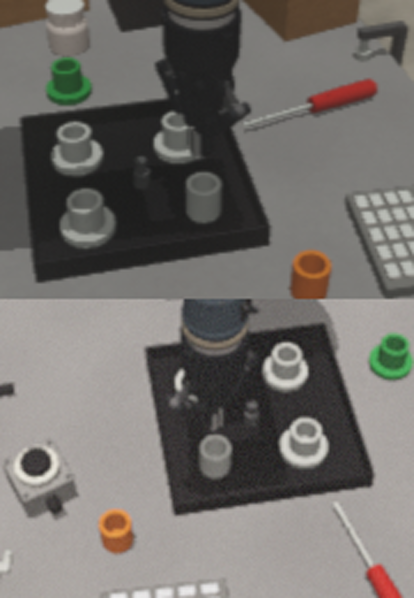

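The closed fingertips appear above the plain bush. In the crop they end at about (197,158) in the side view and (216,430) in the scene view.

```bash
python3 -c "
from h import *
print(tri(ray('side',(197/2.3+165,158/2.3+110)),ray('scene',(216/2.3+170,(430-299)/2.3+140))))
a=vision.snapshot('side')[160:205,225:285,::-1]
b=vision.snapshot('scene')[175:220,233:293,::-1]
cv2.imwrite('pics/h2.png',cv2.convertScaleAbs(cv2.resize(np.hstack([a,b]),None,fx=6.5,fy=6.5,interpolation=cv2.INTER_NEAREST),alpha=1.8))
s=manip.sense();print(s['t'],s['tcp_pos'],delta([.583,.071,.09]))"
```

```text
(array([0.57898502, 0.07518114, 0.08119586]), np.float64(0.0035894933782507398))
2.4833 [0.5831891  0.06794639 0.121088  ] [ 0.98283148 -2.90893509 31.08691279]
```

View pics/h2.png

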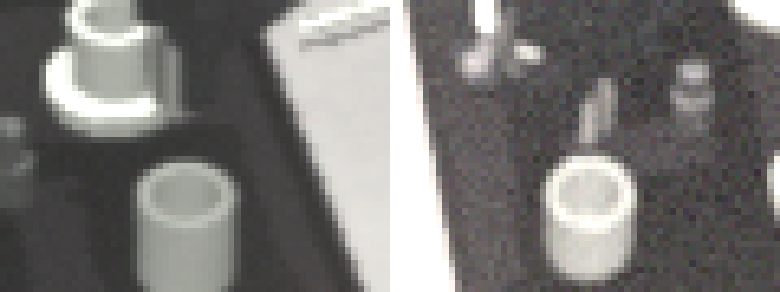

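The side view shows the fingertips ending near (185,115), and the scene view near (593,142).

```bash
python3 -c "
from h import *
A=(184/6.5+224.5,115/6.5+159.5);B=((592-390)/6.5+232.5,141/6.5+174.5)
print(tri(ray('side',A),ray('scene',B)))
m={n:vision.camera_model(n) for n in('side','scene')}
for z in(.102,.089):
  for n,o,f in(('side',(224.5,159.5),0),('scene',(232.5,174.5),390)):
    c=m[n];p=cv2.projectPoints(np.array([[.5832,.068,z]]),np.array(c['rvec'],float),np.array(c['tvec'],float),np.array(c['camera_matrix'],float),None)[0].ravel();print(z,n,(p-o)*6.5+[f,0])
"
```

```text
(array([0.58268636, 0.07233177, 0.08888244]), np.float64(0.0005967717369152523))
0.102 side [189.1538075   96.06480376]
0.102 scene [583.440954  126.1391056]
0.089 side [189.13589917 121.93323837]
0.089 scene [583.09998023 143.25226215]
```

Emit:
drive_tool:
  deltas:
    - [[0,0,5,0],[0,0,12,0],[0,0,18,0],[0,0,23,0],[0,0,24,0]]

```text
t: 2.9
tcp_pos: [0.5818, 0.0685, 0.0953]
tool_rot: [0.979, 0.202, -0.001, -0.0]
force: [0.2, -0.6, 0.4]
finger_gap: 0.002
gripper_force: 0.0
```

Emit:
drive_tool:
  deltas:
    - [[0,0,0,0],[0,0,0,0]]

```text
t: 3.07
tcp_pos: [0.5823, 0.0685, 0.0959]
tool_rot: [0.979, 0.202, -0.0, -0.0]
force: [0.3, 0.2, 0.4]
finger_gap: 0.002
gripper_force: 0.0
```

```bash
python3 -c "
from h import *
a=vision.snapshot('side')[160:205,225:285,::-1]
b=vision.snapshot('scene')[175:220,233:293,::-1]
cv2.imwrite('pics/h3.png',cv2.convertScaleAbs(cv2.resize(np.hstack([a,b]),None,fx=6.5,fy=6.5,interpolation=cv2.INTER_NEAREST),alpha=1.8))
s=manip.sense();print(s['t'],s['tcp_pos'],delta([.583,.071,.094]))"
```

```text
3.1667 [0.58248094 0.06848551 0.09615682] [ 1.46896582 -2.10558682  2.15699002]
```

View pics/h3.png

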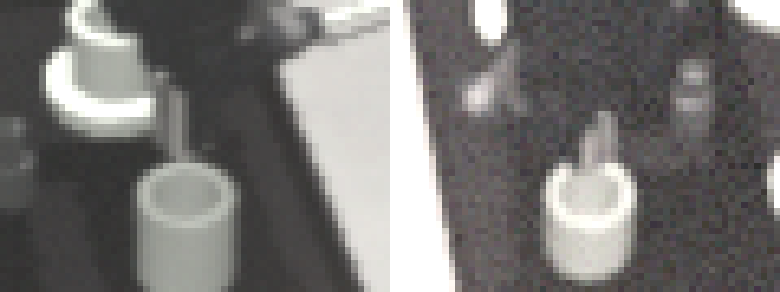

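The tips hang centred over the plain bush, about 14 mm above its rim: side (185,162), scene (592,168). After a small correction I hold there.

Emit:
drive_tool:
  deltas:
    - [[1,-2,2,0],[1,-2,2,0],[1,-2,2,0],[1,-2,2,0],[1,-2,2,0]]

```text
t: 3.58
tcp_pos: [0.5825, 0.0707, 0.0941]
tool_rot: [0.979, 0.202, 0.0, 0.0]
force: [0.2, -0.3, -0.2]
finger_gap: 0.003
gripper_force: 0.0
```

Emit:
drive_tool:
  deltas:
    - [[0,0,0,0],[0,0,0,0],[0,0,0,0],[0,0,0,0],[0,0,0,0]]

```text
t: 4.0
tcp_pos: [0.5824, 0.0707, 0.094]
tool_rot: [0.979, 0.202, 0.0, -0.0]
force: [0.5, 0.5, 0.5]
finger_gap: -0.003
gripper_force: 0.0
```

Emit:
drive_tool:
  deltas:
    - [[0,0,0,0],[0,0,0,0],[0,0,0,0],[0,0,0,0],[0,0,0,0]]

```text
t: 4.42
tcp_pos: [0.5824, 0.0707, 0.094]
tool_rot: [0.979, 0.202, -0.0, -0.0]
force: [0.3, -0.3, 0.3]
finger_gap: -0.001
gripper_force: 0.0
```

Emit:
drive_tool:
  deltas:
    - [[0,0,0,0],[0,0,0,0],[0,0,0,0],[0,0,0,0],[0,0,0,0]]

```text
t: 4.83
tcp_pos: [0.5824, 0.0707, 0.094]
tool_rot: [0.979, 0.202, -0.0, 0.0]
force: [0.7, -0.4, 0.8]
finger_gap: -0.003
gripper_force: 0.0
```

Emit:
drive_tool:
  deltas:
    - [[0,0,0,0],[0,0,0,0],[0,0,0,0],[0,0,0,0],[0,0,0,0]]

```text
t: 5.25
tcp_pos: [0.5824, 0.0707, 0.094]
tool_rot: [0.979, 0.202, -0.0, -0.0]
force: [0.2, 0.8, 0.1]
finger_gap: 0.001
gripper_force: 0.0
```

Emit:
drive_tool:
  deltas:
    - [[0,0,0,0],[0,0,0,0],[0,0,0,0],[0,0,0,0],[0,0,0,0]]

```text
t: 5.67
tcp_pos: [0.5824, 0.0707, 0.094]
tool_rot: [0.979, 0.201, 0.0, -0.0]
force: [-0.9, 0.6, 0.4]
finger_gap: 0.0
gripper_force: 0.0
```

Emit:
drive_tool:
  deltas:
    - [[0,0,0,0],[0,0,0,0],[0,0,0,0],[0,0,0,0],[0,0,0,0]]

```text
t: 6.08
tcp_pos: [0.5824, 0.0707, 0.094]
tool_rot: [0.979, 0.201, 0.0, 0.0]
force: [-0.3, -0.3, -0.1]
finger_gap: -0.0
gripper_force: 0.0
```

Emit:
drive_tool:
  deltas:
    - [[0,0,0,0],[0,0,0,0],[0,0,0,0],[0,0,0,0],[0,0,0,0]]

```text
t: 6.5
tcp_pos: [0.5824, 0.0707, 0.094]
tool_rot: [0.979, 0.202, -0.0, -0.0]
force: [-0.1, 0.6, 0.4]
finger_gap: -0.002
gripper_force: 0.0
```

```bash
python3 -c "
from h import *
a=vision.snapshot('side')[160:205,225:285,::-1]
b=vision.snapshot('scene')[175:220,233:293,::-1]
cv2.imwrite('pics/h4.png',cv2.convertScaleAbs(cv2.resize(np.hstack([a,b]),None,fx=6.5,fy=6.5,interpolation=cv2.INTER_NEAREST),alpha=1.8))
s=manip.sense();print(s['t'],s['tcp_pos'],delta([.555,-.1545,.14]))"
```

```text
6.6 [0.58241304 0.07067738 0.0939983 ] [-114.07826507  196.06779671  -46.00056031]
```

View pics/h4.png

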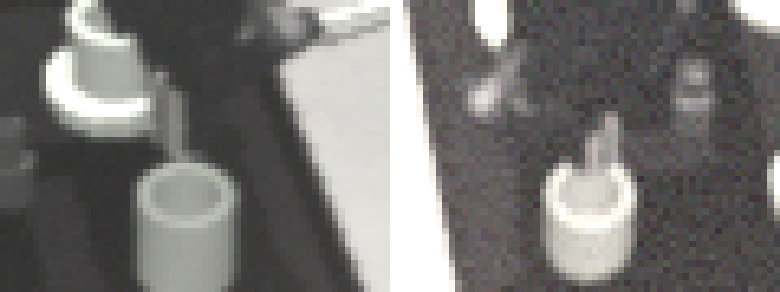

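The tips are still centred above the bush, about 15 mm clear, and have held there for more than 3 s. Next I lift and go to the large button.

Emit:
drive_tool:
  deltas:
    - [[0,0,-15,0],[0,0,-40,0],[0,0,-66,0],[-10,17,-76,0],[-26,45,-76,0]]

```text
t: 7.02
tcp_pos: [0.5784, 0.0208, 0.1732]
tool_rot: [0.979, 0.204, 0.003, 0.001]
force: [0.7, -0.2, 0.3]
finger_gap: 0.002
gripper_force: 0.0
```

Emit:
drive_tool:
  deltas:
    - [[-19,33,0,0],[-38,66,0,0],[-57,99,0,0],[-76,131,0,0],[-87,149,0,0]]

```text
t: 7.43
tcp_pos: [0.555, -0.1561, 0.1702]
tool_rot: [0.98, 0.2, 0.0, 0.001]
force: [0.2, -0.2, 0.0]
finger_gap: -0.004
gripper_force: 0.0
```

Emit:
drive_tool:
  deltas:
    - [[-1,2,4,0],[-1,2,16,0],[-1,2,30,0],[-1,2,35,0],[-1,2,35,0]]

```text
t: 7.85
tcp_pos: [0.554, -0.1531, 0.1335]
tool_rot: [0.979, 0.202, -0.001, -0.001]
force: [-0.3, 0.5, -0.8]
finger_gap: -0.001
gripper_force: 0.0
```

```bash
python3 -c "
from h import *
a=vision.snapshot('side')[215:290,232:312,::-1]
b=vision.snapshot('scene')[165:240,145:225,::-1]
cv2.imwrite('pics/b1.png',cv2.convertScaleAbs(cv2.resize(np.hstack([a,b]),None,fx=5,fy=5,interpolation=cv2.INTER_NEAREST),alpha=1.3))
s=manip.sense();print(s['t'],s['tcp_pos'],s['force'],delta([.555,-.1545,.1]))"
```

```text
7.95 [ 0.55515944 -0.15368254  0.13498817] [ 0.41614865 -0.80697556  0.40059992] [-0.46270892  0.70241155 34.98797685]
```

View pics/b1.png

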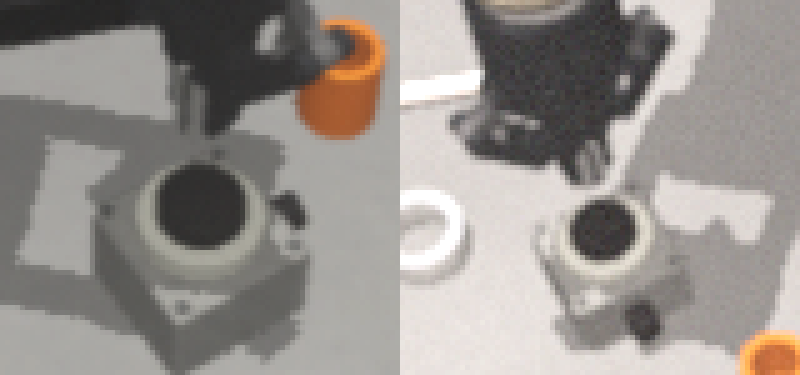

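The closed fingers are centred over the large button, well clear of it. I descend watching the force.

Emit:
drive_tool:
  deltas:
    - [[0,1,8,0],[0,1,20,0],[0,1,30,0],[0,1,36,0],[0,1,36,0]]

```text
t: 8.37
tcp_pos: [0.5546, -0.1548, 0.0975]
tool_rot: [0.979, 0.202, -0.001, -0.001]
force: [-0.1, 0.3, -0.4]
finger_gap: 0.0
gripper_force: 0.0
```

Emit:
drive_tool:
  deltas:
    - [[0,0,2,0],[0,0,4,0],[0,0,5,0],[0,0,5,0],[0,0,5,0]]

```text
t: 8.78
tcp_pos: [0.5556, -0.1554, 0.0942]
tool_rot: [0.979, 0.202, 0.0, 0.0]
force: [0.3, -0.2, -0.5]
finger_gap: -0.0
gripper_force: 0.0
```

Emit:
drive_tool:
  deltas:
    - [[0,0,2,0],[0,0,4,0],[0,0,6,0],[0,0,6,0],[0,0,6,0]]

```text
t: 9.2
tcp_pos: [0.5553, -0.1553, 0.0878]
tool_rot: [0.979, 0.202, -0.0, -0.0]
force: [-0.2, 0.2, 0.2]
finger_gap: -0.0
gripper_force: 0.0
```

Emit:
drive_tool:
  deltas:
    - [[0,0,1,0],[0,0,2,0],[0,0,3,0],[0,0,3,0],[0,0,3,0]]

```text
t: 9.62
tcp_pos: [0.5555, -0.1554, 0.0851]
tool_rot: [0.979, 0.202, 0.0, 0.0]
force: [0.2, -0.3, 1.8]
finger_gap: -0.003
gripper_force: 0.8
```

Emit:
drive_tool:
  deltas:
    - [[0,0,1,0],[0,0,2,0],[0,0,3,0],[0,0,3,0],[0,0,3,0]]

```text
t: 10.03
tcp_pos: [0.5556, -0.1554, 0.0821]
tool_rot: [0.979, 0.202, 0.0, 0.0]
force: [-0.6, -1.1, 3.1]
finger_gap: 0.001
gripper_force: 1.7
```

Emit:
drive_tool:
  deltas:
    - [[0,0,1,0],[0,0,2,0],[0,0,2,0],[0,0,2,0],[0,0,2,0]]

```text
t: 10.45
tcp_pos: [0.5555, -0.1553, 0.0801]
tool_rot: [0.979, 0.202, 0.0, 0.0]
force: [-0.5, 0.2, 4.9]
finger_gap: -0.002
gripper_force: 2.3
```

Emit:
drive_tool:
  deltas:
    - [[0,0,1,0],[0,0,2,0],[0,0,2,0],[0,0,2,0],[0,0,2,0]]

```text
t: 10.87
tcp_pos: [0.5556, -0.1554, 0.0796]
tool_rot: [0.979, 0.202, 0.0, 0.0]
force: [-2.5, 1.8, 14.6]
finger_gap: -0.005
gripper_force: 7.3
```

The force jumped to 14.6 N and motion stopped, so the button is fully down. Now I lift straight off.

Emit:
drive_tool:
  deltas:
    - [[0,0,-4,0],[0,0,-12,0],[0,0,-30,0],[0,0,-60,0],[0,0,-90,0]]

```text
t: 11.28
tcp_pos: [0.5543, -0.1548, 0.1675]
tool_rot: [0.979, 0.201, -0.002, -0.001]
force: [0.6, -0.0, 0.2]
finger_gap: 0.003
gripper_force: 0.0
```

Emit:
drive_tool:
  deltas:
    - [[0,0,-10,0],[0,0,-10,0],[0,0,-10,0],[0,0,-10,0],[0,0,-10,0]]

```text
t: 11.7
tcp_pos: [0.5543, -0.1548, 0.1761]
tool_rot: [0.979, 0.201, -0.002, -0.001]
force: [-0.2, -1.4, 0.5]
finger_gap: 0.004
gripper_force: 0.0
```

```bash
python3 -c "
from h import *
cv2.imwrite('pics/end.png',cv2.resize(vision.snapshot('side')[:,:,::-1],(800,600)))
s=manip.sense();print(s['t'],s['tcp_pos'],s['force'],np.abs(s['qd']).max())"
```

```text
11.75 [ 0.55442281 -0.15486724  0.1761789 ] [0.69628969 0.19167704 0.0064037 ] 0.007858167287181687
```

View pics/end.png

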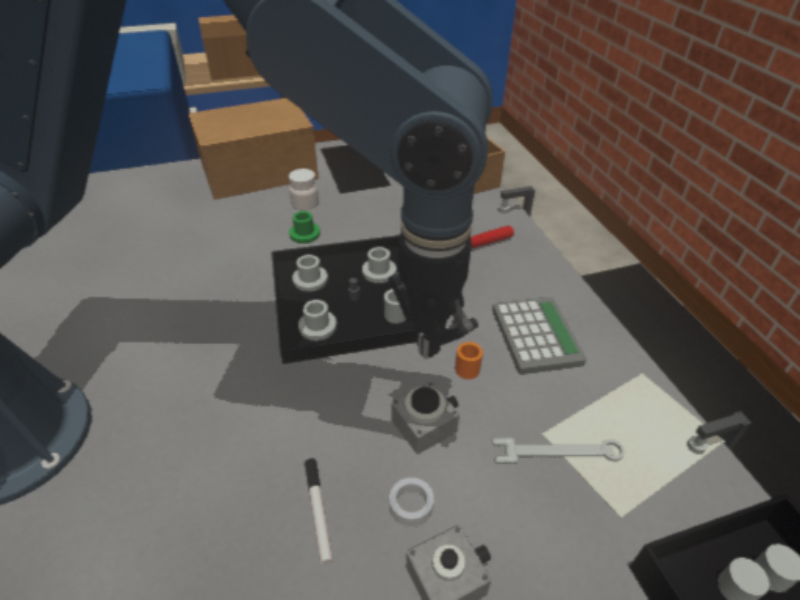

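The large button at (426,400) is back up, nothing has moved, and the arm is clear above it.

```bash
python3 -c "
from station import manip
print(manip.sign_off())"
```

```text
the job is handed in; nothing more can be done
None
```

I pointed at the flangeless bush for about 3 s from roughly 20 mm above without contact, pressed the large button fully down, let it come back up, and handed the job in at about 12 s; the last side view shows nothing else moved.

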